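# Set a flushing chamber under the gas needle and crack its vent cap a quarter turn

### The job

Slide the flushing chamber along its guide until the middle of its septum is directly under the tip of the gas needle. Then screw the vent cap down until it bottoms out, back it off a quarter turn so that the purge gas can bleed out, and finish while still gripping the cap right there, with the septum still centred under the needle, because I will connect the gas and lower the needle while you hold it. Keep the robot off the needle and its stand, and leave the other things on the bench where they are.

Things in the scene. Friction and masses are not known exactly. Their poses are not given: they have to be found in the camera images.
- septum (a point): Middle of the top of the septum: dark rubber disc 15 mm across in a steel ring 23 mm across, 85.5 mm above the bench, on the chamber (white block 64 mm wide, 150 long; lid 68 x 154 mm, top 75 mm above the bench) that rides on the carriage. Axes: y along the guide, the way the carriage goes as its joint grows; x across it, away from the robot, to the needle stand's side; z up.
- needle_tip (a point): Lower end of the fixed gas needle (steel, 1.8 mm thick, 20 mm long, below a white hub), 98 mm above the bench, 12.5 mm above the septum's top. It hangs exactly over the line along which the septum travels.
- needle_stand: Stand of the needle, fixed beside the guide on the side away from the robot: foot 70 x 90 x 12 mm, round post 187 mm high, arm 150 mm above the bench reaching 105 mm over the guide to the needle (a thin gas tube above it at 175 mm). Origin under the middle of the foot; -x points along the arm to the needle.
- carriage (a joint): Place of the carriage with the chamber on its guide, 0 to 0.160 m between end stops; grows as the septum goes towards the needle, which is 50 to 140 mm ahead at the start. It stays where it is left: 5 N moves it, plus a drag of 15 N per m/s. The guide is fixed (base plate 116 x 370 x 10 mm).
- pull_knob (a point): Grip point on the axis of the upright black pull knob (round, 17 mm across, gripped part 48 to 78 mm above the bench, this point at 66 mm) on the trailing end of the carriage plate (its top 32 mm above the bench). 154 mm behind the septum, 59 mm behind the vent cap's axis, 29 mm from the chamber's end. Axes as the septum's.
- vent_cap: Grey ribbed round screw cap on the steel neck of the chamber's vent port, 35 mm across, 26 mm high, one short raised index rib on its top; its axis is 95 mm behind the septum along the guide. Origin in the middle of its underside, 78 mm above the bench when bottomed (top then 104 mm, rib 105.5 mm); z up; x along the rib, turning with the cap.
- cap_turn (a joint): Turn of the vent cap on its right-hand thread, rad: 0 = bottomed out (hard stop), growing as it is unscrewed, counter-clockwise seen from above; a quarter turn back is 1.571. The cap rises 4 mm per turn. It starts caught on the thread, 2.4 to 4.2 rad above the stop, takes about 0.08 N m to turn, stays where it is left and cannot come off.
- petri_dish_a: A closed petri dish, 58 mm across and 15 mm high, lying on the bench near the guide; bystander. Origin under its centre.
- petri_dish_b: A second such petri dish; bystander.
- tape_roll: A roll of tape lying flat, 97 mm across and 19 mm high; bystander. Origin under its centre.
- timer: A lab timer, 64 x 70 x 20 mm; bystander. Origin under its centre.
- culture_bottle_a: A small stoppered culture bottle with foil on top, 54 mm wide and 119 mm high, behind the guide; bystander. Origin under its centre.
- culture_bottle_b: A second such bottle, 120 mm high; bystander.

How it is judged:
On the way, in this order (a step that is already met when the one before it is completed fails the run):
1. the middle of the septum is under the needle tip, within 5 mm (horizontal distance between septum and needle_tip below 0.005 m), for 0.3 s.
2. the vent cap has been screwed down until it bottoms out (less than 0.06 rad left) (value of joint cap_turn below 0.06 rad), for 0.1 s.
At the end, for the whole second after the job is handed in: The cap is a quarter turn (1.57 rad, within 0.3 rad) above its stop and at rest, the fingers still grip it with more than 4 N, and the middle of the septum is within 5 mm of being straight under the needle tip (value of joint cap_turn between 1.27 and 1.87 rad and velocity of joint cap_turn between -0.1 and 0.1 rad/s and contact force between the fingers and vent_cap above 4 N and horizontal distance between septum and needle_tip below 0.005 m); the arm keeps its last pose, push and grip.
It fails at once if the robot pushes on the needle or its stand (contact force between any of the arm, the fingers and needle_stand above 2 N).
It fails at once if a bystander is moved more than 20 mm (distance of any of petri_dish_a, petri_dish_b, tape_roll, timer, culture_bottle_a, culture_bottle_b from where it was at the start of the episode above 0.02 m).
It also fails if it takes over 64 s, if anything falls off the work surface, if the arm or the gripper's body presses on something with over 40 N, if the wrist force passes 120 N, or if a joint passes its speed limit or range.

### The arm

A 6-joint arm with a two-finger parallel gripper is mounted at the origin on a cart in front of the work surface, level with it; the furniture and walls round the work are solid. World frame = base frame: x ahead of the robot, y to its left, z up, the work surface at z = 0. Lengths are in m, angles in rad, forces in N, time in s.
With the tool pointing down it reaches from about 0.375 to 0.75 m from the base axis. Payload 9 kg.
Tool frame: the origin (TCP) lies at the very end of the fingers, on their centre line; the grasp point (between the pads) lies 19 mm behind it; z points along the fingers, y is the line along which they close (so a half turn about z gives the same grasp; the last joint's range is limited). The gripper opens to 85 mm and grips with 20 to 120 N. Pads are 22 mm wide; open, the fingers measure 114 mm over their backs; the gripper's body (76 mm by 85 mm) begins 54 mm behind the grasp point. The pads swing forward as they close: fully open they stand 13 mm farther back than shut.
Start: joints at [1.1, 0.104, 0.097, 1.564, 0, 1.353], TCP at [0.15, 0.581, 0.205] pointing down, gripper open.
Joint ranges: [-2.99, 2.99], [-0.84, 1.86], [-1.1, 1.16], [-1.84, 2.11], [-1.51, 1.56], [-3.14, 3.14]. Speed limits (rad/s): [2.22, 2.22, 2.57, 3.14, 3.14, 3.14].

### API

Orientations are given as a unit quaternion [x, y, z, w].
In Python, from cell import env gives the robot as it stands.
- The arm moves only by the tool jog_arm, never from a script. Its argument "targets" is one flat list of numbers, 7 for each row, row after row: the shift along the tool's x, y, z in mm, then the turn, a rotation vector about the tool's x, y, z in rad, then the finger opening in mm, from 0 to 85.4. A call has 1 to 12 rows; each row is the pose to reach, as a shift and turn from the pose commanded when the call began, along the tool's axes at that moment; what a row does not reach only later rows make up. A row lasts 1/12 s, in which the tool goes at most 41.7 mm and 7.16 degrees, less where a joint would pass 70% of its speed; a pose out of reach is approached as far as the arm can. A call with a gripper value outside its range is refused whole. The fingers move at their own pace and stop on an object; "grip_force" is the grip in N (left out, the last holds). Time passes only in rows, so rows that repeat a pose let the fingers close. It gives the time, the measured TCP pose, the force, the opening and the grip force at its end, in the units of the state.
- env.get_state(): the state, without advancing time (a new reading comes with each control period).
- env.camera(name): name is "scene" or "side" or "wrist"; returns a dict with "color" (480x640x3 uint8, red, green, blue), "depth" (480x640 float32, m along the optical axis (not along the pixel's ray), 0 where there is no reading), "mtx" (3x3 intrinsics, pixels), "world_to_cam" (4x4, takes a point from world to camera coordinates). Camera axes: x right, y down, z forward; pixel columns grow to the right and rows downward; lengths in m; the calibration is good to about 2 mm. A picture is of the moment at which its call begins.
- env.close_job(): hands the job in; it is judged then, once.
The state is a dict: "time_s": time; "joints": joint angles; "dq": joint speeds; "joint_torque": joint torques, N m; "position": TCP position; "tool_rot": TCP orientation; "wrist_force": force on the tool from outside, world axes, zero at the start; "moment": the same for the moment, N m; "opening": opening from 0.0 (shut) to 1.0 (fully open); "grasp_force": force on a finger pad.
Only numpy, scipy, OpenCV 4.12 (cv2) and the standard library are available. Lean on these libraries where they do the work, as an engineer would, in place of code of your own. Each camera call takes 0.05 s, during which the arm holds its last target. There are 200 camera calls.

## Working session

There is one attempt and no reset: what is moved stays moved. The work goes in short steps, Python scripts to look and compute and a tool call to move; the robot and the scene stay as the last step left them, time stands still between calls to the robot, and variables do not carry over. Pictures are saved under pics/ and viewed, at most 10 in all, crops included, and the job is handed in when it is done.

Besides the shell and the picture viewer there is one more tool, called after "Emit:" as name(argument=value, ...) on one line, values as JSON. jog_arm: Moves the arm, as the interface text tells. Its arguments: {"type":"object","properties":{"targets":{"type":"array"},"grip_force":{"type":"number"}},"required":["targets"]}

```bash
mkdir -p pics; ls; cat > h.py <<'E'
import numpy as np, cv2
from cell import env
from scipy.spatial.transform import Rotation as R
def snap(n,f):
    c=env.camera(n); cv2.imwrite(f'pics/{f}.png',c['color'][:,:,::-1]); np.savez(f'pics/{f}.npz',**c); return c
def ray(c,u,v):
    d=np.linalg.inv(c['mtx'])@np.array([u,v,1.]); T=np.linalg.inv(c['world_to_cam']); return T[:3,3],T[:3,:3]@d
def onplane(c,u,v,z):
    o,d=ray(c,u,v); return o+d*(z-o[2])/d[2]
def tri(c1,p1,c2,p2):
    A=np.zeros((3,3));b=np.zeros(3);L=[]
    for c,p in((c1,p1),(c2,p2)):
        o,d=ray(c,*p); d=d/np.linalg.norm(d); P=np.eye(3)-np.outer(d,d); A+=P;b+=P@o; L.append((P,o))
    x=np.linalg.solve(A,b); return x,[np.linalg.norm(P@(x-o)) for P,o in L]
def proj(c,p):
    q=c['world_to_cam'][:3]@np.append(p,1); q=c['mtx']@q; return q[:2]/q[2]
E
python3 - <<'E'
from h import *
for n in('scene','side','wrist'):
    c=snap(n,n+'0'); T=np.linalg.inv(c['world_to_cam']); print(n,T[:3,3].round(3),T[:3,2].round(3),c['mtx'][0,0])
print(env.get_state())
E
```

```text
pics
scene [-0.071 -0.772  0.701] [ 0.465  0.737 -0.49 ] 559.6636909580155
side [ 0.376 -0.889  0.699] [ 0.12   0.854 -0.506] 554.1339601225731
wrist [0.086 0.597 0.375] [ 0.251 -0.067 -0.966] 380.69457838584157
{'time_s': 0.15, 'joints': array([ 1.10025255e+00,  1.04543701e-01,  9.66562376e-02,  1.56389080e+00,
       -1.73656483e-05,  1.35307611e+00]), 'dq': array([-0.00192907, -0.00169886,  0.00050449, -0.00149776,  0.00065987,
        0.00022968]), 'joint_torque': array([ 3.42369683e-03, -5.57356131e+01,  5.04010177e+01,  1.24279884e-02,
       -1.89448911e-04, -1.82808230e-05]), 'position': array([0.14996511, 0.58067553, 0.20431634]), 'tool_rot': array([ 1.26075353e-01,  9.92020546e-01, -4.65111320e-04, -1.57468904e-04]), 'wrist_force': array([ 0.22779638, -1.06272233,  0.24442395]), 'moment': array([ 0.00205658, -0.01476996, -0.00480205]), 'grasp_force': 0.0, 'opening': 0.9987327538863678}
```

View pics/scene0.png

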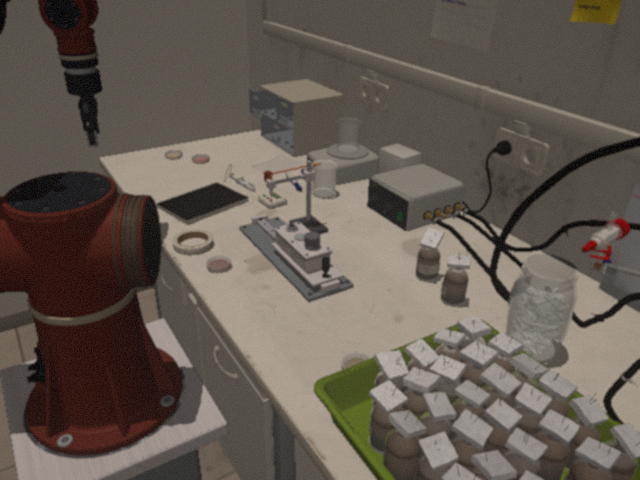

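View pics/side0.png

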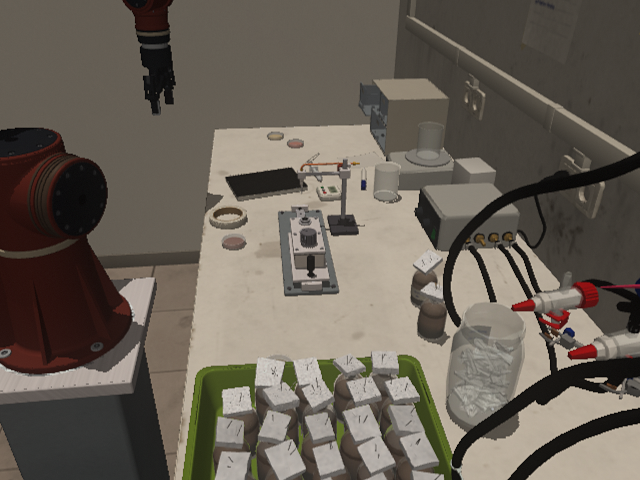

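The scene picture shows the guide running away from the cameras: knob at about (326,265), cap at (313,240), needle arm at (290,175). In the side picture the knob is at about (311,265), the cap at (309,236) and the needle at (303,185). I'll zoom in on both.

```bash
python3 - <<'E'
import cv2,numpy as np
a=cv2.imread('pics/scene0.png')[150:300,235:355];b=cv2.imread('pics/side0.png')[150:300,255:375]
cv2.imwrite('pics/z0.png',np.hstack([cv2.resize(a,(400,500),interpolation=2),cv2.resize(b,(400,500),interpolation=2)]))
E
```

```text
(no output)
```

View pics/z0.png

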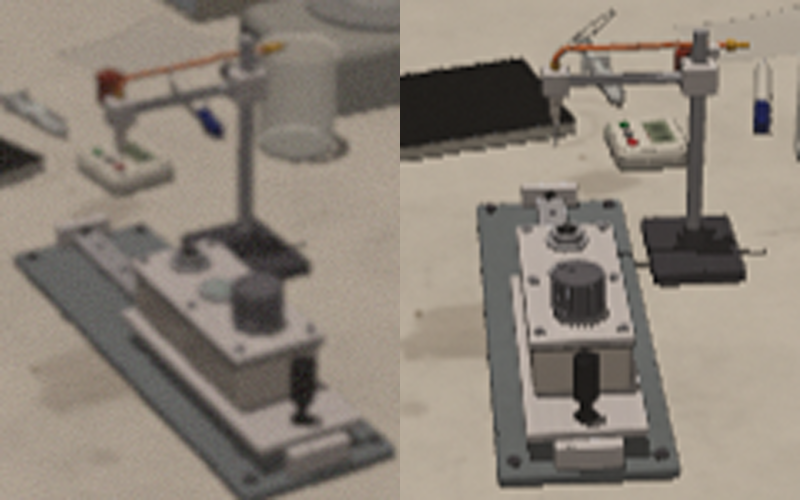

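In the zoomed views I can pick (scene / side): septum (291.4,227.4)/(305.7,220.2), cap top (312.4,236.1)/(309,231.6), knob top (326.2,257.4)/(311.1,255.9), needle tip (271,194.4)/(301.8,192.9).

```bash
python3 - <<'E'
from h import *
s=np.load('pics/scene0.npz');d=np.load('pics/side0.npz')
for n,p,q,z in(('sept',(291.4,227.4),(305.7,220.2),.0855),('cap',(312.4,236.1),(309,231.6),.106),('knob',(326.2,257.4),(311.1,255.9),.078),('tip',(271,194.4),(301.8,192.9),.098)):
    x,e=tri(s,p,d,q); print(n,x.round(4),np.round(e,4),onplane(s,*p,z).round(4),onplane(d,*q,z).round(4))
st=env.get_state(); Rm=R.from_quat(st['tool_rot']).as_matrix();print(Rm.round(3))
w=np.load('pics/wrist0.npz'); T=np.linalg.inv(w['world_to_cam']); print('cam in tool',Rm.T@(T[:3,3]-st['position']), Rm.T@T[:3,:3])
E
```

```text
sept [0.4919 0.2401 0.0757] [0.0008 0.0008] [0.4824 0.2228 0.0855] [0.4903 0.2238 0.0855]
cap [0.4886 0.1401 0.1021] [0.0011 0.0011] [0.484  0.1322 0.106 ] [0.4882 0.1354 0.106 ]
knob [0.4864 0.0792 0.0795] [0.0004 0.0004] [0.4874 0.0806 0.078 ] [0.4868 0.0822 0.078 ]
tip [0.4932 0.3406 0.1089] [0.0094 0.0094] [0.5125 0.3816 0.098 ] [0.4929 0.3416 0.098 ]
[[-0.968  0.25  -0.   ]
 [ 0.25   0.968 -0.001]
 [ 0.    -0.001 -1.   ]]
cam in tool [ 0.06611817 -0.00049032 -0.17019084] [[-1.28543824e-03 -9.65693929e-01 -2.59679771e-01]
 [ 9.99998649e-01 -9.75211934e-04 -1.32347719e-03]
 [ 1.02483108e-03 -2.59681122e-01  9.65693877e-01]]
```

Emit:
jog_arm(targets=[-36, -33, -1, 0, 0, -0.12, 85, -72, -66, -2, 0, 0, -0.24, 85, -108, -99, -4, 0, 0, -0.36, 85, -144, -132, -5, 0, 0, -0.48, 85, -180, -165, -6, 0, 0, -0.6, 85, -216, -198, -7, 0, 0, -0.72, 85, -252, -231, -8, 0, 0, -0.84, 85, -288, -264, -10, 0, 0, -0.96, 85, -324, -297, -11, 0, 0, -1.08, 85, -360, -330, -12, 0, 0, -1.2, 85, -396, -363, -14, 0, 0, -1.32, 85, -432, -396, -15, 0, 0, -1.44, 85])

```text
time_s: 1.15
position: [0.3903, 0.2122, 0.216]
tool_rot: [-0.504, 0.864, 0.0, 0.0]
wrist_force: [0.5, 0.4, -0.5]
opening: 0.997
grasp_force: 0.0
```

```bash
cat >> h.py <<'E'
def need(p,yaw=None):
    "tool-frame shift (mm) and turn about tool z to bring TCP to p, tool-x to world yaw"
    s=env.get_state(); Rm=R.from_quat(s['tool_rot']).as_matrix(); y=np.arctan2(Rm[1,0],Rm[0,0])
    print('t',s['time_s'],'pos',s['position'].round(4),'yaw',y.round(3),'tilt',Rm[:,2].round(3),'q1,q6',s['joints'][[0,5]].round(3),'F',s['wrist_force'].round(1),'Mz',s['moment'].round(2),'open',round(s['opening'],3),'grip',s['grasp_force'])
    print('shift mm',(1000*Rm.T@(np.array(p)-s['position'])).round(1),'turn',None if yaw is None else round((y-yaw+np.pi)%(2*np.pi)-np.pi,3))
E
python3 -c "
from h import *
need((.487,.07,.22),-np.pi/2)"
```

```text
t 1.15 pos [0.3903 0.2122 0.216 ] yaw -2.085 tilt [ 0.  0. -1.] q1,q6 [ 0.202 -0.855] F [ 0.5  0.4 -0.5] Mz [ 0.02 -0.12  0.03] open 0.997 grip 0.0
shift mm [  76.3 -154.1   -4. ] turn -0.514
```

Emit:
jog_arm(targets=[0, 0, 0, 0, 0, 0, 85, 0, 0, 0, 0, 0, 0, 85, 0, 0, 0, 0, 0, 0, 85])

```text
time_s: 1.4
position: [0.3896, 0.2138, 0.2159]
tool_rot: [-0.501, 0.866, 0.0, -0.0]
wrist_force: [0.5, 0.7, 0.0]
opening: 0.992
grasp_force: 0.0
```

```bash
python3 -c "
from h import *
need((.487,.07,.22),-np.pi/2)"
```

```text
t 1.4 pos [0.3896 0.2138 0.2159] yaw -2.092 tilt [-0.  0. -1.] q1,q6 [ 0.206 -0.844] F [0.5 0.7 0. ] Mz [ 0.06  0.03 -0.01] open 0.992 grip 0.0
shift mm [  76.2 -156.1   -4.2] turn -0.522
```

Emit:
jog_arm(targets=[13, -26, -1, 0, 0, -0.1, 85, 26, -52, -1, 0, 0, -0.2, 85, 39, -78, -2, 0, 0, -0.3, 85, 52, -104, -3, 0, 0, -0.4, 85, 65, -130, -3, 0, 0, -0.5, 85, 76, -156, -4, 0, 0, -0.522, 85, 76, -156, -4, 0, 0, -0.522, 85, 76, -156, -4, 0, 0, -0.522, 85])

```text
time_s: 2.07
position: [0.4876, 0.0708, 0.2196]
tool_rot: [0.708, -0.707, -0.001, 0.0]
wrist_force: [-0.8, -0.2, -0.4]
opening: 0.994
grasp_force: 0.0
```

```bash
python3 -c "
from h import *
need((.487,.07,.22),-np.pi/2)
snap('wrist','w1')
"
```

```text
t 2.0667 pos [0.4876 0.0708 0.2196] yaw -1.569 tilt [-0.001  0.    -1.   ] q1,q6 [-0.122 -1.694] F [-0.8 -0.2 -0.4] Mz [-0.05  0.03 -0.01] open 0.994 grip 0.0
shift mm [ 0.8  0.6 -0.4] turn 0.001
```

View pics/w1.png

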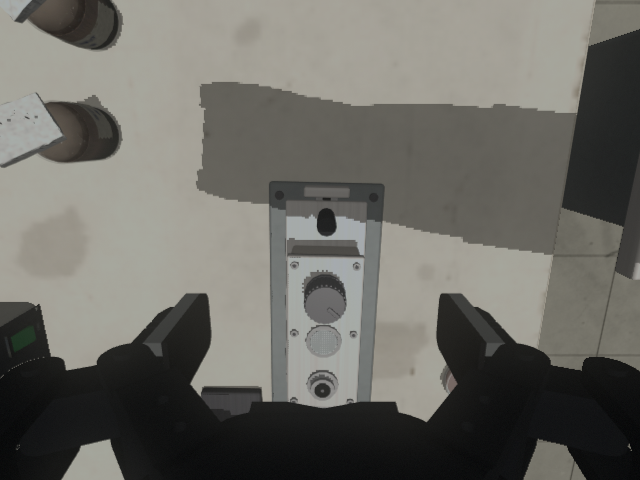

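The wrist view shows the knob at about (326,217), the cap top at (325,302) with its rib pointing down-right, and the septum at (322,388). The guide runs down the picture, with the needle hidden behind the gripper.

```bash
python3 - <<'E'
from h import *
w=np.load('pics/w1.npz'); g=cv2.cvtColor(w['color'],cv2.COLOR_RGB2GRAY)
def blob(m,x0,y0,x1,y1,n):
    mm=np.zeros_like(g);mm[y0:y1,x0:x1]=m[y0:y1,x0:x1]
    cs,_=cv2.findContours(mm,cv2.RETR_EXTERNAL,cv2.CHAIN_APPROX_NONE); c=max(cs,key=cv2.contourArea); (x,y),r=cv2.minEnclosingCircle(c); bb=cv2.boundingRect(c);print(n,(x,y,r),bb);return c
blob((g<60).astype('u1'),305,195,350,242,'knob')
blob((g<60).astype('u1'),308,372,338,400,'sept')
for (x,y,rad) in ((325,302,26),):
    p=cv2.HoughCircles(cv2.GaussianBlur(g[265:335,290:360],(3,3),0),cv2.HOUGH_GRADIENT,1,30,param1=80,param2=12,minRadius=16,maxRadius=26);print(p)
for n,p,z in(('knob',(326.5,217),.078),('cap',(325,302),.107),('sept',(322,388.5),.0855)):
    print(n,onplane(w,*p,z).round(4), w['depth'][int(p[1]),int(p[0])])
T=np.linalg.inv(w['world_to_cam']);print(T[:3,3])
a=cv2.resize(w['color'][190:410,260:390,::-1],None,fx=3.6,fy=2.7,interpolation=0)
s=cv2.imread('pics/scene0.png')[150:300,240:340];s=cv2.resize(s,None,fx=3.3,fy=3.96,interpolation=2)
cv2.imwrite('pics/z1.png',a)
# sept/knob via known guide: side-view needle region blown up
E
```

```text
knob (325.5, 221.5, 13.58317756652832) (317, 208, 19, 28)
sept (321.8214416503906, 390.0, 7.452059745788574) (315, 384, 15, 13)
[[[35.5 39.5 19.9]]]
knob [0.4842 0.0718 0.078 ] 0.3187923
cap [0.4856 0.1356 0.107 ] 0.30781728
sept [0.4881 0.2327 0.0855] 0.35004467
[0.48723047 0.00479525 0.38991271]
```

View pics/z1.png

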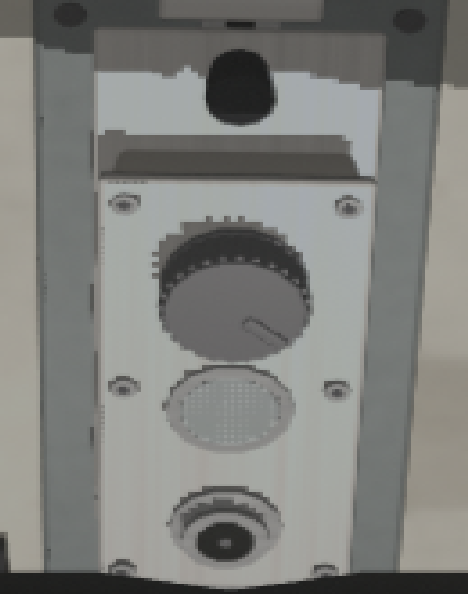

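Zoomed: knob top centre at about (326.6,226.6), cap top at (325.5,305), septum disc at (322,390.5) in full-picture pixels.

```bash
python3 - <<'E'
from h import *
w=np.load('pics/w1.npz');s=np.load('pics/scene0.npz');d=np.load('pics/side0.npz')
K=onplane(w,326.6,226.6,.078);C=onplane(w,325.5,305,.1065);S=onplane(w,322,390.5,.0855)
print(K,C,S,'dist K-S',np.hypot(*(S-K)[:2]),'C-S',np.hypot(*(S-C)[:2]))
for n,p,q in(('knob',(326.6,226.6),(311.1,255.9)),('cap',(325.5,305),(309,231.6)),('sept',(322,390.5),(305.7,220.2))):
    print(n,tri(w,p,d,q), proj(d,{'knob':K,'cap':C,'sept':S}[n]),proj(s,{'knob':K,'cap':C,'sept':S}[n]))
u=(S-K)[:2]/np.hypot(*(S-K)[:2]);print('dir',u)
for L in (80,90,100,110,120,130):
    P=S+np.r_[u,0]*L/1000;P[2]=.098;print(L,proj(s,P).round(1),proj(d,P).round(1))
a=s['color'][165:225,245:305,::-1];b=d['color'][165:225,275:335,::-1]
cv2.imwrite('pics/z2.png',np.hstack([cv2.resize(i,(400,400),interpolation=0) for i in(a,b)]))
E
```

```text
[0.48412509 0.08007966 0.078     ] [0.48515252 0.13851497 0.1065    ] [0.4881198  0.23485511 0.0855    ] dist K-S 0.15482699444480752 C-S 0.09638582654741046
knob (array([0.48530667, 0.07944279, 0.07989797]), [np.float64(0.0011751408038777424), np.float64(0.001175140803877634)]) [309.93646519 256.50881091] [325.0196134  257.91302579]
cap (array([0.48687337, 0.13936168, 0.10398441]), [np.float64(0.0017653119121463817), np.float64(0.001765311912146383)]) [307.42874889 230.74635388] [311.36966496 234.54328236]
sept (array([0.4900951 , 0.24125723, 0.07632895]), [np.float64(0.0019943838547917246), np.float64(0.001994383854791754)]) [304.27682979 217.97086665] [291.00834409 224.68745829]
dir [0.02580115 0.99966709]
80 [275.6 206.5] [301.8 197.8]
90 [273.7 204.9] [301.5 195.9]
100 [271.9 203.3] [301.2 194.1]
110 [270.1 201.7] [300.9 192.4]
120 [268.3 200.2] [300.6 190.6]
130 [266.6 198.7] [300.3 188.9]
```

View pics/z2.png

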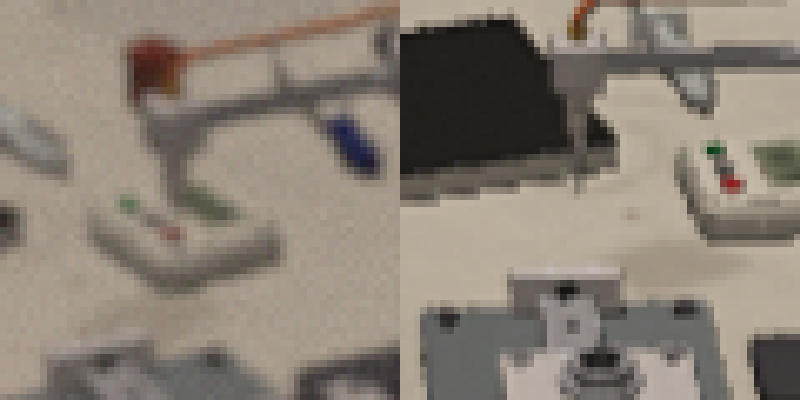

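Needle tip in the side view is at about (301.6,193.5), so the septum has about 103 mm to travel. Now gripping the knob.

Emit:
jog_arm(targets=[-9, 3, 30, 0, 0, 0.027, 85, -9, 3, 65, 0, 0, 0.027, 85, -9, 3, 100, 0, 0, 0.027, 85, -9, 3, 130, 0, 0, 0.027, 85, -9, 3, 155, 0, 0, 0.027, 85, -9, 3, 170, 0, 0, 0.027, 85, -9, 3, 170, 0, 0, 0.027, 85])

```text
time_s: 2.7
position: [0.4813, 0.0814, 0.0465]
tool_rot: [-0.699, 0.715, 0.002, -0.002]
wrist_force: [-1.8, 0.4, 0.2]
opening: 0.994
grasp_force: 0.0
```

Emit:
jog_arm(targets=[0, 0, 0, 0, 0, 0, 0, 0, 0, 0, 0, 0, 0, 0, 0, 0, 0, 0, 0, 0, 0, 0, 0, 0, 0, 0, 0, 0, 0, 0, 0, 0, 0, 0, 0, 0, 0, 0, 0, 0, 0, 0, 0, 0, 0, 0, 0, 0, 0], grip_force=40)

```text
time_s: 3.28
position: [0.4861, 0.0792, 0.0518]
tool_rot: [-0.698, 0.716, -0.001, 0.001]
wrist_force: [0.6, -0.4, 0.7]
opening: 0.005
grasp_force: 0.0
```

```bash
python3 -c "
from h import *
need((.485,.08,.05))"
```

```text
t 3.2833 pos [0.4861 0.0792 0.0518] yaw -1.595 tilt [ 0.003 -0.    -1.   ] q1,q6 [-0.105 -1.651] F [ 0.6 -0.4  0.7] Mz [ 0.03  0.03 -0.  ] open 0.005 grip 0.0
shift mm [-0.8  1.1  1.8] turn None
```

The fingers shut on nothing, so I'll look.

```bash
python3 - <<'E'
from h import *
w=snap('wrist','w2');s=snap('scene','s2');d=snap('side','d2')
a=cv2.resize(s['color'][140:300,235:355,::-1],(300,400),interpolation=2);b=cv2.resize(d['color'][140:300,255:375,::-1],(300,400),interpolation=2)
c=cv2.resize(w['color'][150:480,220:420,::-1],(200,330))
o=np.zeros((400,800,3),'u1');o[:,:300]=a;o[:,300:600]=b;o[:330,600:]=c
cv2.imwrite('pics/z3.png',o)
E
```

```text
(no output)
```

View pics/z3.png

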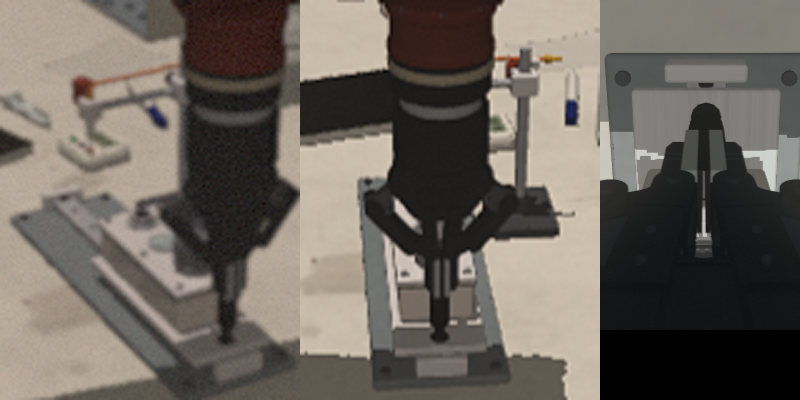

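The wrist view shows the knob at about pixel (325,260), on the robot's −y side of the shut fingers. Measuring it and whether the carriage moved.

```bash
python3 - <<'E'
from h import *
w=np.load('pics/w2.npz');g=cv2.cvtColor(w['color'],cv2.COLOR_RGB2GRAY)
print(g[245:300:2,325]); print(g[262,300:350:2])
print('depth',w['depth'][248:300:4,325])
w1=np.load('pics/w1.npz')
def pts(w,u,v):
    z=w['depth'][v,u];o,dd=ray(w,u,v);return (o+dd*z).round(4)
for v in range(250,300,4): print(v,pts(w,325,v))
print('w1');
for v in range(206,242,3): print(v,pts(w1,326,v))
# lid rear screws / plate end on side cam
E
```

```text
[128 128 128 124  33  33  34  34  32  32  30  32  30  31  31  31  29  30
  32  32  32  31  32  31  31  29  31  31]
[127 127 126 127 125 122  46  34  33  34  33  31  31  31  32  32  33  33
  34  33  98 128 125 123 124]
depth [0.19674993 0.1972742  0.19407535 0.19396664 0.17872353 0.1725174
 0.16645989 0.16170041 0.14711636 0.14434291 0.1402971  0.13713014
 0.13338421]
250 [0.4846 0.0713 0.033 ]
254 [0.4847 0.0724 0.0364]
258 [0.4847 0.0738 0.0387]
262 [0.4846 0.0714 0.0519]
266 [0.4847 0.0713 0.0579]
270 [0.4847 0.0716 0.0624]
274 [0.4847 0.0713 0.0682]
278 [0.4847 0.0712 0.0731]
282 [0.4846 0.0681 0.0854]
286 [0.4846 0.0677 0.0904]
290 [0.4846 0.0678 0.0939]
294 [0.4846 0.0677 0.0977]
298 [0.4846 0.0679 0.1007]
w1
206 [0.4843 0.0708 0.0329]
209 [0.4843 0.0732 0.0356]
212 [0.4845 0.0716 0.058 ]
215 [0.4846 0.0715 0.0713]
218 [0.4847 0.0725 0.0788]
221 [0.4847 0.0746 0.0807]
224 [0.4847 0.0773 0.0803]
227 [0.4846 0.0801 0.0792]
230 [0.4846 0.0826 0.0797]
233 [0.4846 0.0853 0.0795]
236 [0.4846 0.0884 0.0775]
239 [0.4842 0.1035 0.0326]
```

```bash
python3 - <<'E'
from h import *
w=np.load('pics/w2.npz')
v,u=np.mgrid[240:360:10,295:357:6]
for r in range(v.shape[0]):
    print(v[r,0],' '.join('%4d,%3d,%3d'%tuple(1000*(lambda o,d:(o+d*w['depth'][v[r,k],u[r,k]]))(*ray(w,u[r,k],v[r,k]))) for k in range(v.shape[1])))
print(env.get_state()['opening'],np.linalg.inv(w['world_to_cam'])[:3,3])
E
```

```text
240  500, 65, 31  496, 65, 32  493, 65, 32  490, 66, 31  487, 65, 32  484, 66, 32  481, 66, 32  478, 66, 31  475, 66, 32  472, 66, 31  468, 66, 31
250  500, 70, 33  497, 70, 33  493, 70, 33  490, 70, 33  487, 70, 34  484, 71, 32  481, 71, 33  478, 71, 33  475, 71, 34  472, 71, 33  469, 71, 32
260  500, 76, 33  497, 76, 32  494, 76, 33  490, 75, 36  487, 75, 36  484, 75, 37  481, 75, 38  478, 75, 37  475, 76, 33  472, 76, 33  469, 77, 32
270  500, 81, 33  497, 81, 33  494, 82, 32  490, 74, 54  487, 72, 60  484, 71, 62  481, 72, 61  479, 73, 57  475, 82, 32  472, 82, 33  469, 82, 33
280  501, 87, 32  497, 87, 33  491, 67, 83  489, 67, 83  486, 67, 84  484, 67, 84  482, 67, 84  479, 68, 83  476, 77, 59  472, 88, 33  469, 88, 32
290  501, 93, 32  498, 93, 32  491, 67, 93  488, 67, 94  486, 67, 93  484, 67, 93  482, 67, 93  480, 67, 94  477, 75, 76  472, 93, 33  469, 93, 33
300  495, 71, 93  493, 71, 93  490, 67,102  488, 67,102  486, 67,102  484, 67,102  482, 67,103  480, 67,102  478, 67,103  475, 72, 92  473, 72, 92
310  495, 71,101  492, 71,101  490, 67,110  488, 67,109  486, 67,111  484, 68,109  482, 67,110  480, 67,109  478, 67,111  476, 72,101  474, 72,101
320  493, 66,118  491, 66,118  490, 67,116  488, 67,116  486, 67,117  484, 67,116  482, 67,116  480, 67,116  479, 66,119  477, 67,118  475, 67,117
330  492, 65,127  491, 66,124  489, 66,125  487, 66,124  486, 71,116  484, 71,116  482, 71,116  481, 66,125  479, 66,125  477, 66,125  476, 66,126
340  492, 66,129  491, 67,128  489, 66,129  487, 66,130  486, 74,117  484, 74,117  482, 72,120  481, 66,131  479, 66,130  478, 67,130  476, 67,129
350  492, 66,135  490, 66,135  489, 66,135  487, 69,131  486, 78,116  484, 77,117  483, 72,125  481, 67,134  479, 66,135  478, 67,133  476, 67,134
0.0021372666582855967 [0.48338693 0.01329359 0.22208031]
```

```bash
python3 - <<'E'
import cv2,numpy as np
w=cv2.imread('pics/w2.png')[230:400,250:400];d=cv2.imread('pics/d2.png')[215:295,275:345]
cv2.imwrite('pics/z4.png',np.hstack([cv2.resize(w,(440,500),interpolation=0),cv2.resize(d,(360,500),interpolation=0)]))
E
```

```text
(no output)
```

View pics/z4.png

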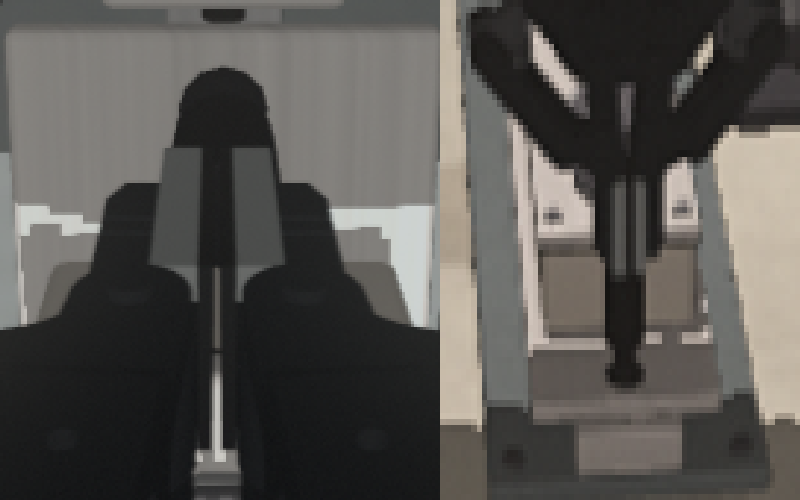

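The fingers have shut just above the knob: the wrist depth puts their tips at z≈0.081 while the TCP reads 0.052. I'll compare that with the open fingers in the earlier picture.

```bash
python3 - <<'E'
from h import *
for n,box,tz in(('w1',(140,285,215,400),.2196),('w1',(435,285,510,400),.2196),('w2',(300,265,350,330),.0518)):
    w=np.load(f'pics/{n}.npz');x0,y0,x1,y1=box
    v,u=np.mgrid[y0:y1:1,x0:x1:1];z=w['depth'][v,u]
    q=np.stack([u,v,np.ones_like(u)],-1)@np.linalg.inv(w['mtx']).T*z[...,None]; T=np.linalg.inv(w['world_to_cam'])
    P=q@T[:3,:3].T+T[:3,3]; m=(P[...,2]>(.081 if n=='w2' else .15))&(z>0); P=P[m]
    print(n,'min',P.min(0).round(4),'max',P.max(0).round(4),'tip z - tcp',np.percentile(P[:,2],[0,1,5]).round(4)-tz)
E
python3 -c "
from h import *
need((.485,.08,.05))
print(env.get_state()['joints'])"
```

```text
w1 min [0.5104 0.052  0.2597] max [0.5437 0.0818 0.3289] tip z - tcp [0.0401 0.0424 0.0463]
w1 min [0.4307 0.0522 0.2595] max [0.4642 0.0823 0.3292] tip z - tcp [0.0399 0.0425 0.0464]
w2 min [0.4755 0.0646 0.0827] max [0.4943 0.0728 0.1274] tip z - tcp [0.0309 0.0321 0.0348]
t 3.4333 pos [0.486  0.0792 0.0516] yaw -1.595 tilt [ 0.003 -0.    -1.   ] q1,q6 [-0.105 -1.651] F [ 0.3 -0.   8. ] Mz [ 0.05 -0.07 -0.  ] open 0.002 grip 3.9067771776899463
shift mm [-0.8  1.   1.6] turn None
[-1.05010214e-01 -2.04447366e-01 -4.80677882e-01  1.29147032e+00
  1.90939337e-04 -1.65141937e+00]
```

The gripper's real tips stand about 27 mm above the reported TCP z, and a light 8 N touch on the knob top confirms it. I'll correct for that: open, then go down to reported z≈0.023.

Emit:
jog_arm(targets=[0, 0, -4, 0, 0, 0, 85, -1, 1, -4, 0, 0, 0, 85, -1, 1, -4, 0, 0, 0, 85, -1, 1, -4, 0, 0, 0, 85, -1, 1, -4, 0, 0, 0, 85, -1, 1, -4, 0, 0, 0, 85, -1, 1, 8, 0, 0, 0, 85, -1, 1, 18, 0, 0, 0, 85, -1, 1, 24, 0, 0, 0, 85, -1, 1, 27, 0, 0, 0, 85, -1, 1, 27, 0, 0, 0, 85, -1, 1, 27, 0, 0, 0, 85])

```text
time_s: 4.43
position: [0.4834, 0.0804, 0.0228]
tool_rot: [-0.699, 0.716, 0.0, -0.0]
wrist_force: [0.9, -0.2, -0.6]
opening: 0.992
grasp_force: 0.0
```

Emit:
jog_arm(targets=[0, 0, 0, 0, 0, 0, 0, 0, 0, 0, 0, 0, 0, 0, 0, 0, 0, 0, 0, 0, 0, 0, 0, 0, 0, 0, 0, 0, 0, 0, 0, 0, 0, 0, 0, 0, 0, 0, 0, 0, 0, 0, 0, 0, 0, 0, 0, 0, 0, 0, 0, 0, 0, 0, 0, 0], grip_force=40)

```text
time_s: 5.1
position: [0.4852, 0.0803, 0.0235]
tool_rot: [-0.699, 0.716, -0.001, 0.001]
wrist_force: [6.9, 0.6, -2.6]
opening: 0.179
grasp_force: 40.5
```

```bash
python3 -c "
from h import *
need((.485,.08,.023))"
```

```text
t 5.1 pos [0.4852 0.0803 0.0235] yaw -1.595 tilt [ 0.003  0.    -1.   ] q1,q6 [-0.103 -1.65 ] F [ 6.9  0.6 -2.6] Mz [ 0.09 -1.22  0.05] open 0.179 grip 40.502183503631386
shift mm [0.3 0.1 0.5] turn None
```

Gripped. Sliding about 90 mm first, then measuring.

Emit:
jog_arm(targets=[-5, 0, 0, 0, 0, 0, 0, -14, 0, 0, 0, 0, 0, 0, -25, 0, 0, 0, 0, 0, 0, -36, 0, 0, 0, 0, 0, 0, -47, 0, 0, 0, 0, 0, 0, -58, 0, 0, 0, 0, 0, 0, -69, 0, 0, 0, 0, 0, 0, -79, 0, 0, 0, 0, 0, 0, -86, 0, 0, 0, 0, 0, 0, -90, 0, 0, 0, 0, 0, 0, -90, 0, 0, 0, 0, 0, 0, -90, 0, 0, 0, 0, 0, 0])

```text
time_s: 6.1
position: [0.4872, 0.1706, 0.0235]
tool_rot: [-0.699, 0.716, -0.001, 0.001]
wrist_force: [7.4, 1.8, -1.3]
opening: 0.187
grasp_force: 40.6
```

```bash
python3 - <<'E'
from h import *
need((.485,.08,.023))
s=snap('scene','s3');d=snap('side','d3')
a=cv2.resize(s['color'][160:240,240:320,::-1],(400,400),interpolation=0);b=cv2.resize(d['color'][160:240,270:350,::-1],(400,400),interpolation=0)
cv2.imwrite('pics/z5.png',np.hstack([a,b]))
E
```

```text
t 6.1 pos [0.4872 0.1706 0.0235] yaw -1.595 tilt [ 0.003  0.    -1.   ] q1,q6 [ 0.083 -1.464] F [ 7.4  1.8 -1.3] Mz [ 0.27 -1.01 -0.03] open 0.187 grip 40.59716207833844
shift mm [90.6  0.   0.5] turn None
```

View pics/z5.png

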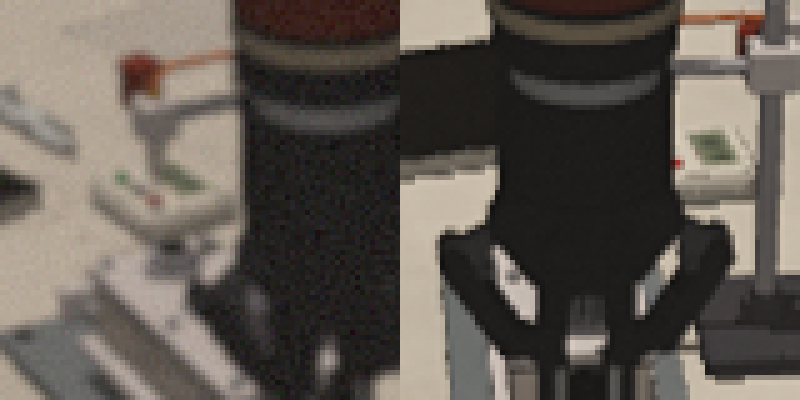

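The scene view shows the septum at about (275,208) and the needle column at about 271.3, roughly 15 mm to go. I'll slide 14 mm and release, then lift clear and look with the wrist camera.

Emit:
jog_arm(targets=[-4, 0, 0, 0, 0, 0, 0, -8, 0, 0, 0, 0, 0, 0, -12, 0, 0, 0, 0, 0, 0, -14, 0, 0, 0, 0, 0, 0, -14, 0, 0, 0, 0, 0, 0, -14, 0, 0, 0, 0, 0, 0, -14, 0, 0, 0, 0, 0, 60, -14, 0, 0, 0, 0, 0, 85, -14, 0, 0, 0, 0, 0, 85, -14, 0, 0, 0, 0, 0, 85, -14, 0, 0, 0, 0, 0, 85])

```text
time_s: 7.12
position: [0.486, 0.1844, 0.023]
tool_rot: [-0.699, 0.716, 0.0, -0.0]
wrist_force: [0.2, 0.5, 1.1]
opening: 0.88
grasp_force: 0.0
```

Emit:
jog_arm(targets=[0, 0, -30, 0, 0, 0, 85, 0, 0, -70, 0, 0, 0, 85, 0, 0, -110, 0, 0, 0, 85, 0, 0, -150, 0, 0, 0, 85, 0, 0, -190, 0, 0, 0, 85, 0, 0, -210, 0, 0, 0, 85, 0, 0, -210, 0, 0, 0, 85])

```text
time_s: 7.7
position: [0.4882, 0.1846, 0.2389]
tool_rot: [-0.699, 0.716, -0.002, 0.003]
wrist_force: [-0.2, 0.9, 0.4]
opening: 0.995
grasp_force: 0.0
```

```bash
python3 - <<'E'
from h import *
need((.40,.33,.23),np.pi)
s=snap('scene','s4');d=snap('side','d4')
E
```

```text
t 7.7 pos [0.4882 0.1846 0.2389] yaw -1.595 tilt [ 0.008  0.001 -1.   ] q1,q6 [ 0.11  -1.436] F [-0.2  0.9  0.4] Mz [ 0.02  0.02 -0.01] open 0.995 grip 0.0
shift mm [-143.2   91.8    8.3] turn 1.547
```

Emit:
jog_arm(targets=[0, 20, 0, 0, 0, 0.12, 85, 0, 50, 0, 0, 0, 0.24, 85, -20, 80, 0, 0, 0, 0.36, 85, -45, 91, 0, 0, 0, 0.48, 85, -70, 91, 0, 0, 0, 0.6, 85, -95, 91, 0, 0, 0, 0.72, 85, -120, 91, 0, 0, 0, 0.84, 85, -143, 91, 0, 0, 0, 0.96, 85, -143, 91, 0, 0, 0, 1.08, 85, -143, 91, 0, 0, 0, 1.2, 85, -143, 91, 0, 0, 0, 1.32, 85, -143, 91, 0, 0, 0, 1.44, 85])

```text
time_s: 8.8
position: [0.3977, 0.3294, 0.231]
tool_rot: [-0.051, 0.999, -0.001, -0.001]
wrist_force: [0.2, 0.2, -0.2]
opening: 0.994
grasp_force: 0.0
```

Emit:
jog_arm(targets=[0, 0, 0, 0, 0, 0.1, 85, 0, 0, 0, 0, 0, 0.1, 85, 0, 0, 0, 0, 0, 0.1, 85])

```text
time_s: 9.05
position: [0.398, 0.3292, 0.2316]
tool_rot: [-0.005, 1.0, -0.0, -0.001]
wrist_force: [-0.2, 0.0, -0.2]
opening: 0.997
grasp_force: 0.0
```

```bash
python3 - <<'E'
from h import *
need((.40,.33,.23),np.pi)
w=snap('wrist','w5')
d=np.load('pics/d4.npz');s=np.load('pics/s4.npz')
T=np.linalg.inv(w['world_to_cam']);print(T[:3,3],proj(w,[.491,.34,.098]),proj(w,[.491,.34,.0855]))
u,v=proj(w,[.491,.34,.09]).astype(int)
a=cv2.resize(w['color'][max(v-50,0):v+50,max(u-50,0):u+50,::-1],(400,400),interpolation=0);print('crop origin',u-50,v-50,'x4')
b=cv2.resize(d['color'][165:245,270:350,::-1],(400,400),interpolation=0)
cv2.imwrite('pics/z6.png',np.hstack([a,b]))
E
```

```text
t 9.05 pos [0.398  0.3292 0.2316] yaw -3.132 tilt [-0.002 -0.001 -1.   ] q1,q6 [0.437 0.428] F [-0.2  0.  -0.2] Mz [-0.06 -0.   -0.04] open 0.997 grip 0.0
shift mm [-2.   0.8  1.6] turn 0.01
[0.33212943 0.32838843 0.40207625] [335.54580237 321.90451052] [335.14267318 315.38915783]
crop origin 285 267 x4
```

View pics/z6.png

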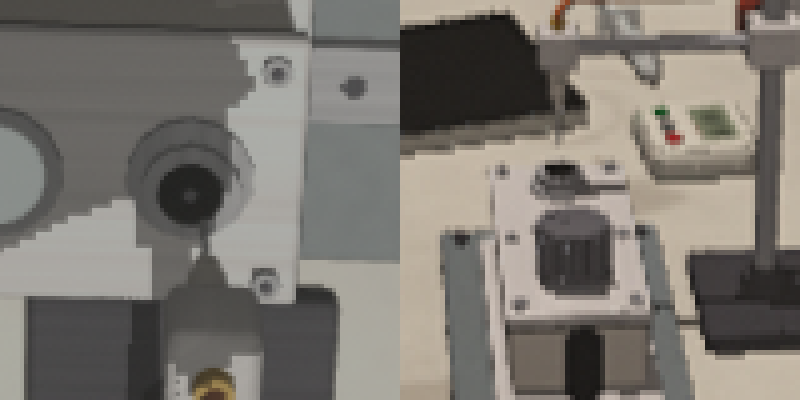

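Wrist crop: septum disc centre at (332.8,315.5); the needle runs up from the hub at (337,331) towards (335.7,321), slightly to the +y side. Computing the rest.

```bash
python3 - <<'E'
from h import *
w=np.load('pics/w5.npz');g=cv2.cvtColor(w['color'],cv2.COLOR_RGB2GRAY)
print(g[310:336,328:346])
m=(g<50).astype('u1');mm=np.zeros_like(m);mm[300:328,318:345]=m[300:328,318:345]
c=max(cv2.findContours(mm,0,1)[0],key=cv2.contourArea);print(cv2.boundingRect(c),cv2.minEnclosingCircle(c))
S=onplane(w,332.75,315.5,.0855);print('S',S)
for p in((335.75,320),(335.75,322),(335.25,320)): print(p,onplane(w,*p,.098))
for x in(.489,.491,.493): print(proj(w,[x,.34,.098]),proj(w,[x,.34,.118]))
E
```

```text
[[ 35  35  35  36  35  35  35  36  35  40  59  81  83  85  90 108  87 138]
 [ 35  34  37  35  35  36  36  36  35  36  39  59  81  85  98 136  96 138]
 [ 36  36  35  35  36  36  36  36  36  36  37  40  64  84  98 140 126 135]
 [ 36  35  36  36  38  36  35  35  36  38  36  40  60  85  99 143 141 121]
 [ 34  36  37  42  50  44  37  36  36  36  37  37  50  91 103 143 142 133]
 [ 36  36  40  57  61  60  45  36  37  37  36  37  63 122 126 143 143 137]
 [ 34  36  41  59  60  58  39  37  35  36  37  37  70 139 141 143 142 137]
 [ 36  36  37  41  50  45  36  36  36  38  37  39  75 140 141 143 143 137]
 [ 37  37  37  36  35  35  36  36  35  37  37  47  94 140 141 142 140 139]
 [ 36  35  37  35  35  37  36  37  36  37  41  78 134 140 141 141 137 148]
 [ 37  37  35  36  37  36  36  36  37  38  60 116 138 140 141 139 140 160]
 [ 42  38  36  36  37  36  38  44  47  51  82 137 138 140 140 140 151 166]
 [ 70  51  44  42  41  41  45  63  67  84  96 137 138 142 146 156 167 166]
 [ 86  83  72  71  64  65  67  64  67  85  96 138 142 153 165 172 171 171]
 [ 86  85  84  86  88  89  83  65  67  82 105 145 
[... 557 characters left out ...]
01 101 101 105 115  73  75  74  72  75  98 162 165 164 165 165 165]
 [103 102 102 102 100  91  76  78  77  77  78  90 144 166 167 166 166 166]
 [103 102 103 102  91  79  75  76  77  77  76  80 112 163 168 167 167 167]
 [104 104 105 101  78  74  75  76  77  77  76  76  84 131 169 169 169 169]]
(325, 308, 15, 15) ((332.0, 315.0), 7.615873336791992)
S [0.49113109 0.33782199 0.0855    ]
(335.75, 320) [0.48915738 0.34014827 0.098     ]
(335.75, 322) [0.49109075 0.34018111 0.098     ]
(335.25, 320) [0.48916151 0.33970927 0.098     ]
[335.58418039 319.83551092] [336.29691554 331.18967505]
[335.54580237 321.90451052] [336.25502174 333.36687654]
[335.50754235 323.96714877] [336.21326462 335.53697456]
```

The septum is about 3 mm short of the needle (y 0.3372 against 0.3401), so step 1 is already within tolerance. I'll take out the 3 mm when holding the cap. Now going above the cap, with joint 6 wound back.

Emit:
jog_arm(targets=[0, -10, 0, 0, 0, -0.12, 85, -5, -35, 0, 0, 0, -0.24, 85, -20, -60, 0, 0, 0, -0.36, 85, -40, -80, 0, 0, 0, -0.48, 85, -60, -88, 5, 0, 0, -0.6, 85, -80, -88, 10, 0, 0, -0.72, 85, -90, -88, 15, 0, 0, -0.84, 85, -90, -88, 20, 0, 0, -0.96, 85, -90, -88, 25, 0, 0, -1.08, 85, -90, -88, 30, 0, 0, -1.2, 85, -90, -88, 30, 0, 0, -1.32, 85, -90, -88, 30, 0, 0, -1.44, 85])

```text
time_s: 10.1
position: [0.4888, 0.2419, 0.2021]
tool_rot: [-0.665, 0.747, 0.0, -0.001]
wrist_force: [0.2, -0.1, 0.0]
opening: 0.998
grasp_force: 0.0
```

Emit:
jog_arm(targets=[0, 0, 0, 0, 0, -0.12, 85, 0, 0, 0, 0, 0, -0.24, 85, 0, 0, 0, 0, 0, -0.36, 85, 0, 0, 0, 0, 0, -0.48, 85, 0, 0, 0, 0, 0, -0.6, 85, 0, 0, 0, 0, 0, -0.72, 85, 0, 0, 0, 0, 0, -0.84, 85, 0, 0, 0, 0, 0, -0.97, 85, 0, 0, 0, 0, 0, -0.97, 85, 0, 0, 0, 0, 0, -0.97, 85, 0, 0, 0, 0, 0, -0.97, 85])

```text
time_s: 11.02
position: [0.4891, 0.2421, 0.2028]
tool_rot: [0.935, -0.356, -0.0, 0.0]
wrist_force: [0.6, -0.4, 0.1]
opening: 0.997
grasp_force: 0.0
```

```bash
python3 - <<'E'
from h import *
w=snap('wrist','w6')
need((.4887,.2422,.20),-.723)
P=proj(w,[.4887,.2422,.1065]);print(P,np.linalg.inv(w['world_to_cam'])[:3,3])
g=cv2.cvtColor(w['color'],cv2.COLOR_RGB2GRAY);u,v=P.astype(int)
o=(u-50,v-50)
print(cv2.HoughCircles(cv2.GaussianBlur(g[v-50:v+50,u-50:u+50],(3,3),0),cv2.HOUGH_GRADIENT,1,20,param1=80,param2=12,minRadius=20,maxRadius=32),o)
D=w['depth'][v-60:v+60,u-60:u+60];vv,uu=np.mgrid[v-60:v+60,u-60:u+60]
q=np.stack([uu,vv,np.ones_like(uu)],-1)@np.linalg.inv(w['mtx']).T*D[...,None];T=np.linalg.inv(w['world_to_cam']);X=q@T[:3,:3].T+T[:3,3]
m=(X[...,2]>.0985)&(X[...,2]<.115);n,l,st,ce=cv2.connectedComponentsWithStats(m.astype('u1'));k=1+np.argmax(st[1:,4]);p=X[l==k]
print('top z',np.median(p[:,2]),'circle',cv2.minEnclosingCircle(p[:,:2].astype('f4')),p.mean(0))
cv2.imwrite('pics/z7.png',cv2.resize(w['color'][v-60:v+60,u-80:u+80,::-1],(640,480),interpolation=0))
E
```

```text
t 11.0667 pos [0.4891 0.2421 0.2029] yaw -0.727 tilt [-0.  0. -1.] q1,q6 [ 0.22  -2.194] F [-0.9 -0.3  0.4] Mz [0.   0.   0.02] open 0.992 grip 0.0
shift mm [-0.4  0.2  2.9] turn -0.004
[322.44911633 228.47532046] [0.53749356 0.19807647 0.37306153]
[[[50.5 47.5 25.2]
  [ 2.5 84.5 21.8]]] (np.int64(272), np.int64(178))
top z 0.1067869507045584 circle ((0.48821231722831726, 0.2423875331878662), 0.017630446702241898) [0.4889293  0.24169575 0.10654401]
```

The cap's top is at z 0.107 with its axis at (0.488,0.2424), 1 mm from the tool axis. Descending to reported z≈0.057 (real tips about 0.085) and gripping.

Emit:
jog_arm(targets=[-1, 0, 30, 0, 0, 0, 85, -1, 0, 65, 0, 0, 0, 85, -1, 0, 100, 0, 0, 0, 85, -1, 0, 125, 0, 0, 0, 85, -1, 0, 140, 0, 0, 0, 85, -1, 0, 146, 0, 0, 0, 85, -1, 0, 146, 0, 0, 0, 85, -1, 0, 146, 0, 0, 0, 85])

```text
time_s: 11.73
position: [0.4888, 0.2429, 0.0579]
tool_rot: [0.935, -0.355, 0.0, -0.0]
wrist_force: [0.5, -0.7, 0.6]
opening: 0.996
grasp_force: 0.0
```

Emit:
jog_arm(targets=[0, 0, 0, 0, 0, 0, 0, 0, 0, 0, 0, 0, 0, 0, 0, 0, 0, 0, 0, 0, 0, 0, 0, 0, 0, 0, 0, 0, 0, 0, 0, 0, 0, 0, 0, 0, 0, 0, 0, 0, 0, 0, 0, 0, 0, 0, 0, 0, 0], grip_force=50)

```text
time_s: 12.32
position: [0.489, 0.2429, 0.0578]
tool_rot: [0.935, -0.355, 0.001, -0.0]
wrist_force: [-1.0, 1.2, 7.1]
opening: 0.389
grasp_force: 49.3
```

```bash
python3 - <<'E'
from h import *
need((.4883,.2424,.057),-.723)
E
```

```text
t 12.3167 pos [0.489  0.2429 0.0578] yaw -0.725 tilt [ 0.001  0.    -1.   ] q1,q6 [ 0.221 -2.195] F [-1.   1.2  7.1] Mz [0.05 0.17 0.02] open 0.389 grip 49.2884624004364
shift mm [-0.1  0.8  0.8] turn -0.002
```

Gripped. Sliding the last 3 mm along the guide with the cap in hand, holding for 0.5 s.

Emit:
jog_arm(targets=[-1, -1.1, 0, 0, 0, 0, 0, -2, -2.2, 0, 0, 0, 0, 0, -2, -2.2, 0, 0, 0, 0, 0, -2, -2.2, 0, 0, 0, 0, 0, -2, -2.2, 0, 0, 0, 0, 0, -2, -2.2, 0, 0, 0, 0, 0, -2, -2.2, 0, 0, 0, 0, 0])

```text
time_s: 12.9
position: [0.489, 0.2452, 0.0578]
tool_rot: [0.935, -0.355, 0.001, 0.0]
wrist_force: [-0.7, -3.6, 5.8]
opening: 0.39
grasp_force: 49.4
```

Emit:
jog_arm(targets=[0, 0, 0.1, 0, 0, 0.12, 0, 0, 0, 0.2, 0, 0, 0.24, 0, 0, 0, 0.2, 0, 0, 0.36, 0, 0, 0, 0.3, 0, 0, 0.48, 0, 0, 0, 0.4, 0, 0, 0.6, 0, 0, 0, 0.5, 0, 0, 0.72, 0, 0, 0, 0.5, 0, 0, 0.84, 0, 0, 0, 0.6, 0, 0, 0.96, 0, 0, 0, 0.7, 0, 0, 1.08, 0, 0, 0, 0.8, 0, 0, 1.2, 0])

```text
time_s: 13.73
position: [0.4889, 0.2451, 0.057]
tool_rot: [-0.569, 0.822, -0.001, 0.0]
wrist_force: [-1.3, -4.6, 6.9]
opening: 0.389
grasp_force: 49.5
```

```bash
python3 - <<'E'
from h import *
need((.4883,.2454,.057),-.723)
s=snap('scene','s8')
E
```

```text
t 13.7333 pos [0.4889 0.2451 0.057 ] yaw -1.931 tilt [ 0.001 -0.001 -1.   ] q1,q6 [ 0.226 -0.984] F [-1.3 -4.6  6.9] Mz [-0.74  0.26  0.02] open 0.389 grip 49.547168612480164
shift mm [-0.   0.6  0. ] turn -1.208
```

Emit:
jog_arm(targets=[0, 0, 0.1, 0, 0, 0.12, 0, 0, 0, 0.2, 0, 0, 0.24, 0, 0, 0, 0.2, 0, 0, 0.36, 0, 0, 0, 0.3, 0, 0, 0.48, 0, 0, 0, 0.4, 0, 0, 0.6, 0, 0, 0, 0.5, 0, 0, 0.72, 0, 0, 0, 0.5, 0, 0, 0.84, 0, 0, 0, 0.6, 0, 0, 0.96, 0])

```text
time_s: 14.45
position: [0.4888, 0.2452, 0.0564]
tool_rot: [-0.125, 0.992, -0.001, 0.0]
wrist_force: [-1.3, -3.2, 7.8]
opening: 0.39
grasp_force: 49.6
```

```bash
python3 - <<'E'
from h import *
need((.4883,.2454,.057),-.723)
E
```

```text
t 14.45 pos [0.4888 0.2452 0.0564] yaw -2.891 tilt [ 0.001 -0.001 -1.   ] q1,q6 [ 0.226 -0.024] F [-1.3 -3.2  7.8] Mz [-0.74  0.31  0.07] open 0.39 grip 49.59942877292633
shift mm [ 0.4  0.3 -0.6] turn -2.168
```

Emit:
jog_arm(targets=[0, 0, 0.1, 0, 0, 0.1, 0, 0, 0, 0.1, 0, 0, 0.2, 0, 0, 0, 0.2, 0, 0, 0.3, 0, 0, 0, 0.2, 0, 0, 0.3, 0])

```text
time_s: 14.78
position: [0.4888, 0.2452, 0.0562]
tool_rot: [0.025, 1.0, -0.001, 0.001]
wrist_force: [-1.9, -2.6, 7.8]
opening: 0.387
grasp_force: 49.6
```

```bash
python3 - <<'E'
from h import *
need((.4883,.2454,.057),-.723)
E
```

```text
t 14.7833 pos [0.4888 0.2452 0.0562] yaw 3.093 tilt [ 0.001 -0.001 -1.   ] q1,q6 [0.227 0.276] F [-1.9 -2.6  7.8] Mz [-0.78  0.25  0.65] open 0.387 grip 49.64491009712219
shift mm [ 0.5  0.1 -0.8] turn -2.468
```

Mz jumped to 0.65 N m after 2.47 rad, so this looks like the stop. One more small step to confirm.

Emit:
jog_arm(targets=[0, 0, 0, 0, 0, 0.05, 0, 0, 0, 0, 0, 0, 0.05, 0, 0, 0, 0, 0, 0, 0.05, 0])

```text
time_s: 15.03
position: [0.4895, 0.2452, 0.0562]
tool_rot: [0.046, 0.999, -0.0, 0.001]
wrist_force: [3.2, -4.2, 5.9]
opening: 0.384
grasp_force: 49.7
```

```bash
python3 - <<'E'
from h import *
need((.4883,.2454,.057),-.723)
w=snap('wrist','w9');d=snap('side','d9')
E
```

```text
t 15.0333 pos [0.4895 0.2452 0.0562] yaw 3.049 tilt [ 0.002 -0.001 -1.   ] q1,q6 [0.226 0.319] F [ 3.2 -4.2  5.9] Mz [-0.97 -0.62  0.57] open 0.384 grip 49.68156337738037
shift mm [ 1.2  0.1 -0.8] turn -2.511
```

Torque has levelled off at about 0.6 N m, so the pads are slipping against a stop. I'll open, rise, and check the cap's height and rib angle against the earlier picture, numerically.

Emit:
jog_arm(targets=[0, 0, 0, 0, 0, -0.02, 60, 0, 0, 0, 0, 0, -0.02, 85, 0, 0, 0, 0, 0, -0.02, 85, 0, 0, 0, 0, 0, -0.02, 85, 0, 0, 0, 0, 0, -0.02, 85, 0, 0, -25, 0, 0, -0.02, 85, 0, 0, -60, 0, 0, -0.02, 85, 0, 0, -100, 0, 0, -0.02, 85, 0, 0, -130, 0, 0, -0.02, 85, 0, 0, -146, 0, 0, -0.02, 85, 0, 0, -146, 0, 0, -0.02, 85, 0, 0, -146, 0, 0, -0.02, 85])

```text
time_s: 16.13
position: [0.4889, 0.2459, 0.202]
tool_rot: [0.037, 0.999, 0.0, 0.001]
wrist_force: [-0.4, 0.5, -0.9]
opening: 0.995
grasp_force: 0.0
```

```bash
cat > cap.py <<'E'
from h import *
def cap(w,c0):
    T=np.linalg.inv(w['world_to_cam']);vv,uu=np.mgrid[0:480,0:640]
    q=np.stack([uu,vv,np.ones_like(uu)],-1)@np.linalg.inv(w['mtx']).T*w['depth'][...,None];X=q@T[:3,:3].T+T[:3,3]
    r=np.hypot(X[...,0]-c0[0],X[...,1]-c0[1])
    m=(X[...,2]>.097)&(X[...,2]<.115)&(r<.03);n,l,st,ce=cv2.connectedComponentsWithStats(m.astype('u1'));p=X[l==1+np.argmax(st[1:,4])]
    lid=X[(X[...,2]>.07)&(X[...,2]<.08)&(r>.025)&(r<.06)]
    z=np.median(p[:,2]);(c,rad)=cv2.minEnclosingCircle(p[np.abs(p[:,2]-z)<.004][:,:2].astype('f4'))
    print('top',round(z,4),'lid',np.median(lid[:,2]).round(4),'c',np.round(c,4),round(rad,4))
    g=cv2.cvtColor(w['color'],cv2.COLOR_RGB2GRAY).astype(float)
    a=np.radians(np.arange(0,360,5));prof=[]
    for t in a:
        s=[]
        for rr in np.arange(.006,.0135,.0005):
            x,y=proj(w,[c[0]+rr*np.cos(t),c[1]+rr*np.sin(t),z]); s.append(cv2.getRectSubPix(g.astype('f4'),(1,1),(x,y))[0,0])
        prof.append(np.mean(s))
    prof=np.array(prof);d=np.abs(prof-np.median(prof)); k=np.argsort(-d)[:8]; print('rib?',sorted(zip((k*5).tolist(),(prof-np.median(prof))[k].round(1).tolist())))
E
python3 - <<'E'
from cap import *
cap(np.load('pics/w1.npz'),(.4855,.1385));cap(np.load('pics/w6.npz'),(.4882,.2424))
w=snap('wrist','w10');need((.4883,.2454,.057),-.723);cap(w,(.4885,.2454))
E
```

```text
top 0.1066 lid 0.0764 c [0.486  0.1387] 0.0178
rib? [(115, -2.9000000953674316), (120, -3.700000047683716), (125, -7.099999904632568), (140, -3.0999999046325684), (145, -20.799999237060547), (150, -12.5), (155, -4.599999904632568), (255, 2.799999952316284)]
top 0.1068 lid 0.0765 c [0.4882 0.2424] 0.0176
rib? [(85, 52.5), (90, 54.900001525878906), (95, 55.29999923706055), (100, 55.29999923706055), (105, 55.20000076293945), (110, 55.20000076293945), (115, 54.0), (140, 53.29999923706055)]
t 16.1833 pos [0.4882 0.2457 0.2007] yaw 3.068 tilt [-0.001  0.    -1.   ] q1,q6 [0.227 0.3  ] F [-0.1 -0.6 -1.1] Mz [ 0.    0.03 -0.02] open 0.991 grip 0.0
shift mm [ -0.2  -0.3 143.7] turn -2.492
top 0.1052 lid 0.0765 c [0.4882 0.2446] 0.0178
rib? [(95, 46.70000076293945), (100, 47.20000076293945), (105, 46.29999923706055), (110, 45.599998474121094), (125, 46.400001525878906), (130, 48.900001525878906), (135, 49.29999923706055), (140, 47.099998474121094)]
```

The cap top dropped 1.6 mm (matching 2.5 rad) and now stands 28.7 mm above the lid against the 29 mm specified, so it is bottomed. Re-gripping and backing off a quarter turn.

Emit:
jog_arm(targets=[0, 0, 30, 0, 0, 0, 85, 0, 0, 65, 0, 0, 0, 85, 0, 0, 100, 0, 0, 0, 85, 0, 0, 125, 0, 0, 0, 85, 0, 0, 140, 0, 0, 0, 85, 0, 0, 145, 0, 0, 0, 85, 0, 0, 145, 0, 0, 0, 85, 0, 0, 145, 0, 0, 0, 85])

```text
time_s: 16.85
position: [0.4881, 0.2457, 0.0564]
tool_rot: [0.037, 0.999, -0.0, -0.0]
wrist_force: [0.8, 0.2, 0.5]
opening: 0.995
grasp_force: 0.0
```

Emit:
jog_arm(targets=[0, 0, 0, 0, 0, 0, 0, 0, 0, 0, 0, 0, 0, 0, 0, 0, 0, 0, 0, 0, 0, 0, 0, 0, 0, 0, 0, 0, 0, 0, 0, 0, 0, 0, 0, 0, 0, 0, 0, 0, 0, 0, 0, 0, 0, 0, 0, 0, 0], grip_force=50)

```text
time_s: 17.43
position: [0.4889, 0.2458, 0.0574]
tool_rot: [0.037, 0.999, 0.0, 0.001]
wrist_force: [-0.9, -1.1, 5.3]
opening: 0.386
grasp_force: 49.1
```

Emit:
jog_arm(targets=[0, 0, 0, 0, 0, 0.06, 0, 0, 0, 0, 0, 0, 0.1, 0, 0, 0, 0, 0, 0, 0.1, 0, 0, 0, 0, 0, 0, 0.1, 0])

```text
time_s: 17.77
position: [0.4896, 0.2456, 0.0574]
tool_rot: [0.086, 0.996, 0.0, 0.001]
wrist_force: [3.6, -2.0, 4.6]
opening: 0.394
grasp_force: 50.0
```

```bash
python3 - <<'E'
from h import *
need((.4888,.2454,.057),-np.pi/2)
E
```

```text
t 17.7667 pos [0.4896 0.2456 0.0574] yaw 2.97 tilt [ 0.003 -0.    -1.   ] q1,q6 [0.227 0.398] F [ 3.6 -2.   4.6] Mz [-0.61 -0.92  0.88] open 0.394 grip 49.9919593334198
shift mm [ 0.8 -0.4  0.4] turn -1.742
```

Stop confirmed again: 0.88 N m after only 0.1 rad. Backing off by 1.63 rad, which includes unwinding the twist.

Emit:
jog_arm(targets=[0, 0, -0.1, 0, 0, -0.12, 0, 0, 0, -0.2, 0, 0, -0.24, 0, 0, 0, -0.2, 0, 0, -0.36, 0, 0, 0, -0.3, 0, 0, -0.48, 0, 0, 0, -0.4, 0, 0, -0.6, 0, 0, 0, -0.5, 0, 0, -0.72, 0, 0, 0, -0.5, 0, 0, -0.84, 0, 0, 0, -0.6, 0, 0, -0.96, 0, 0, 0, -0.7, 0, 0, -1.08, 0, 0, 0, -0.8, 0, 0, -1.2, 0, 0, 0, -0.8, 0, 0, -1.31, 0, 0, 0, -0.9, 0, 0, -1.42, 0])

```text
time_s: 18.77
position: [0.4891, 0.2465, 0.0583]
tool_rot: [-0.586, 0.81, 0.0, 0.001]
wrist_force: [2.1, 3.2, 5.5]
opening: 0.391
grasp_force: 50.1
```

Emit:
jog_arm(targets=[0, 0, -0.1, 0, 0, -0.1, 0, 0, 0, -0.1, 0, 0, -0.18, 0, 0, 0, -0.1, 0, 0, -0.21, 0, 0, 0, -0.1, 0, 0, -0.21, 0, 0, 0, -0.1, 0, 0, -0.21, 0, 0, 0, -0.1, 0, 0, -0.21, 0])

```text
time_s: 19.27
position: [0.489, 0.2465, 0.0584]
tool_rot: [-0.666, 0.746, 0.0, 0.001]
wrist_force: [1.7, 2.3, 5.4]
opening: 0.389
grasp_force: 50.2
```

```bash
python3 - <<'E'
from h import *
need((.4888,.2454,.057),-np.pi/2)
s=snap('scene','s11');snap('side','d11')
def sept(f):
    c=np.load(f'pics/{f}.npz');p=c['color'][205:214,268:282].sum(2);return p//3
print(sept('s4'));print(sept('s11'))
E
```

```text
t 19.2667 pos [0.489  0.2465 0.0584] yaw -1.684 tilt [ 0.001  0.002 -1.   ] q1,q6 [ 0.227 -1.231] F [1.7 2.3 5.4] Mz [ 0.46 -0.19  0.07] open 0.389 grip 50.17097353935242
shift mm [1.1 0.  1.4] turn -0.113
[[113 115 108 111 102 102 105 112 118 114 102 104 106 106]
 [103  97  81  73  69  73  80 102 122 125 118 128 135 138]
 [106  82  62  50  48  45  59  82 123 139 150 148 154 164]
 [108  82  68  62  51  47  60  74 107 134 149 151 154 153]
 [102  90  97  92  83  71  63  67  83 104 113 119 116 121]
 [103  90  90  93  85  75  73  72  71  76  83  92 102 102]
 [104  89  90  96  92  88  83  80  71  78  85 106 119 139]
 [115 105 102 103 107 107 101  93  97  97 114 141 147 162]
 [132 120 119 119 114 115 115 114 125 135 147 157 162 163]]
[[ 53  39  27  30  31  31  32  35  38  24  32  28  41  25]
 [ 77  46  28  31  35  31  33  30  34  34  29  38  30  31]
 [100  67  36  32  29  30  30  34  30  34  38  31  25  35]
 [105  75  51  41  39  30  31  38  27  35  29  30  34  27]
 [ 95  83  75  59  36  35  30  25  35  33  30  21  32  33]
 [102  94  82  67  56  47  47  46  40  27  34  34  33  31]
 [115 108 101  83  71  68  62  56  41  36  24  36  32  39]
 [120 114 109  94  92  89  85  81  55  31  29  30  37  53]
 [139 125 121 116 112 114 116 112  77  41  27  35  41  58]]
```

The septum is hidden by the gripper now, so I'll check the carriage from the knob (154 mm behind the septum) in the wrist picture.

```bash
python3 - <<'E'
from h import *
w=snap('wrist','w12')
for n in('w1','w12'):
    w=np.load(f'pics/{n}.npz');T=np.linalg.inv(w['world_to_cam']);vv,uu=np.mgrid[0:480,0:640]
    q=np.stack([uu,vv,np.ones_like(uu)],-1)@np.linalg.inv(w['mtx']).T*w['depth'][...,None];X=q@T[:3,:3].T+T[:3,3]
    y0=.08 if n=='w1' else .186
    m=(np.abs(X[...,0]-.486)<.012)&(np.abs(X[...,1]-y0)<.016)&(X[...,2]>.05)&(X[...,2]<.0815)&(w['color'].sum(2)<180)
    p=X[m];print(n,len(p),'knob front y',np.percentile(p[:,1],[1,5,20]).round(4),'x',p[:,0].min().round(4),p[:,0].max().round(4),'z',p[:,2].min(),p[:,2].max(), 'mean top',p[p[:,2]>.076].mean(0))
s=env.get_state();print(s['time_s'],s['grasp_force'],s['dq'].round(3),s['wrist_force'])
E
```

```text
w1 382 knob front y [0.0715 0.0717 0.0727] x 0.4771 0.4925 z 0.050406709479077105 0.08121466634290786 mean top [0.48457837 0.07894639 0.07917343]
w12 1432 knob front y [0.1786 0.1796 0.1821] x 0.4789 0.4949 z 0.07707588610110588 0.08140121915296139 mean top [0.48687574 0.18606051 0.07920417]
19.4167 50.1701420545578 [ 0.002  0.001 -0.    -0.001  0.     0.   ] [1.3234375  1.4890864  5.38909364]
```

The knob centre is at y≈0.186, which puts the septum within about 1 mm of the needle tip. The grip is firm and everything is at rest, so I'm handing in.

```bash
python3 -c "
from cell import env
print(env.close_job())"
```

```text
the job is handed in; nothing more can be done
None
```

I've handed the job in, and no result came back. By my measurements the septum is within about 1 mm of being under the needle tip, and the cap was bottomed, backed off about a quarter turn and is still gripped at 50 N.

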